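Lock the bean hopper and close up the coffee grinder

ROBOT

A 6-joint arm with a two-finger parallel gripper is mounted at the origin on a cart in front of the work surface, level with it; the furniture and walls round the work are solid. World frame = base frame: x ahead of the robot, y to its left, z up, the work surface at z = 0. Lengths are in m, angles in rad, forces in N, time in s.
With the tool pointing down it reaches from about 0.3 to 0.875 m from the base axis. Payload 6.4 kg.
Tool frame: the origin (TCP) lies midway between the tips of the shut fingers; the grasp point (between the pads) lies 19 mm behind it; x points along the fingers, y is the direction in which the jaws open and shut, and the axes are right-handed (so a half turn about x gives the same grasp; the last joint's range is limited). The gripper opens to 85 mm and grips with 20 to 120 N. Pads are 22 mm wide; open, the fingers measure 114 mm over their backs; the gripper's body (76 mm by 85 mm) begins 54 mm behind the grasp point. The pads swing forward as they close: fully open they stand 13 mm farther back than shut.
Start: joints at [1.113, 0.181, 1.607, -0, 1.354, -0.206], TCP at [0.143, 0.557, 0.231] pointing down, gripper open.
Joint ranges: [-2.99, 2.99], [-0.89, 2.07], [0.3, 2.58], [-1.14, 4.28], [0, 2.63], [-3.12, 3.12]. Speed limits (rad/s): [2.57, 2.57, 3.01, 3.14, 3.14, 3.14].

INTERFACE

Orientations are given as a unit quaternion [w, x, y, z].
In Python, from bench import ctrl gives the robot as it stands.
- The arm moves only by the tool servo_tool, never from a script. Its argument "targets" is a list of rows, each a list of 7 numbers: the turn, a rotation vector about the tool's x, y, z in rad, then the shift along the tool's x, y, z in mm, then the opening, from -1 (shut) to 1 (fully open). A call has exactly 8 rows; each row is the pose to reach, as a shift and turn from the pose measured when the call began, along the tool's axes at that moment; what a row does not reach only later rows make up. A row lasts 1/8 s, in which the tool goes at most 62.5 mm and 10.7 degrees, less where a joint would pass 70% of its speed; a pose out of reach is approached as far as the arm can. A call with a gripper value outside its range is refused whole. The fingers move at their own pace and stop on an object; the grip force is fixed at half the most. Time passes only in rows, so rows that repeat a pose let the fingers close, or fill a call up. It gives the time, the measured TCP pose, the force and the opening at its end, in the units of the state.
- ctrl.get_obs(): the state, without advancing time (a new reading comes with each control period).
- ctrl.camera(name): name is "scene" or "top" or "wrist"; returns a dict with "pixels" (420x560x3 uint8, blue, green, red), "intrinsics" (3x3 intrinsics, pixels), "D" ([k1, k2, p1, p2, k3] as OpenCV has them; the pictures are not rectified), "R" (3x3) and "t" (3): a world point X has camera coordinates R X + t; the wrist camera has in their place "tool_from_camera" (4x4, takes a point from camera to tool coordinates, whose origin is the TCP and whose axes are the tool frame's). Camera axes: x right, y down, z forward; pixel columns grow to the right and rows downward; lengths in m; the calibration is good to about 2 mm. A picture is of the moment at which its call begins: read the wrist's pose just before it. There is no depth.
- ctrl.hand_in(): hands the job in, once; it reports no verdict.
The state is a dict: "time_s": time; "q": joint angles; "dq": joint speeds; "joint_efforts": joint torques, N m; "eef_pos": TCP position; "eef_rot": TCP orientation; "wrist_force": force on the tool from outside, world axes, zero at the start; "torque": the same for the moment, N m; "opening": opening from 0.0 (shut) to 1.0 (fully open).
Only numpy, scipy, OpenCV 4.12 (cv2) and the standard library are available. Lean on these libraries where they do the work, as an engineer would, in place of code of your own. Each camera call takes 0.05 s, during which the arm holds its last target.

TASK

Put the coffee grinder back together after cleaning: its bean hopper is only resting loosely in the throat, so press it down while turning it until its two keys drop into the collar, then keep it down and turn it clockwise (seen from above) as far as it goes, so that it stays locked down by itself. Also push the grounds bin fully home into the bay in the grinder's foot, then let go of everything and leave the other things on the worktop where they stand.

Things in the scene. Friction and masses are not known exactly. Their poses are not given: they have to be found in the camera images.
- grinder: Coffee grinder, fixed: black foot 160 deep (x) x 130 wide x 68 mm high, grey round tower (diameter 108, top at z = 160) on its rear. Origin: centre of the foot's underside; +x to its back, z up; the front with the bin bay looks along -x, its edge at x = -80 mm. The tower begins 54 mm behind that edge; its axis is 28 mm behind the origin. 'Angle' below: anticlockwise from above, from this x axis.
- throat (a point): On the tower's axis at the top of the collar, 150 mm above the worktop; axes as the grinder's. The collar, a steel ring with two opposite slots, is hidden under the hopper. Its slot line stands at an unmeasured angle between 0.70 and 1.30 rad. It turns stiffly (0.3 N m), carried by the hopper once the keys are in, and stops at angle 0, slot line along grinder x.
- lips (a point): On the tower's axis, 2 mm above the collar, at the underside of two fixed lips in the throat. They roof over the keys' path from about 0.5 rad down to the stop at 0. A hopper that has not dropped in runs against them at about 0.5 rad and turns no further clockwise; one that has dropped in passes under them and is held down by them.
- hopper: Bean hopper, 124 mm high, about 0.2 kg: black spigot (diameter 58), clear funnel, black lid (diameter 102, top 95 mm above the origin) with an upright fin. Origin: centre of the spigot's underside, z up. At the start it stands in the throat, not dropped in, origin 6 mm below point throat, fin at an angle of 0.60 to 1.40 rad. Locked and let go it rests about 8 mm lower, fin at angle 0.
- keys (a point): On the hopper's axis, 11 mm above its origin, at mid-height of its two opposite keys (12 mm wide, reaching 42 mm from the axis along hopper x, as the fin). A spring in the throat holds the hopper up (4 N, 8 N fully down): it never drops by its own weight and springs up again unless turned under the lips. With the keys within about 0.06 rad of the slots it can be pressed 12 mm down.
- fin (a point): Centre of the top edge of the hopper's turning fin, 124 mm above the hopper's origin. The fin is 66 mm long (hopper x), 14 mm thick (hopper y) and stands 29 mm above the lid. Either way round is the same.
- grounds_bin: Grey open-topped bin, 80 deep (x) x 100 wide (y) x 50 mm high, about 0.18 kg, loose on the worktop in front of the bay, askew. Origin: centre of its underside; its front looks along its -x. Fully home its back meets the bay's back stop and its front is flush with the foot's front: origin 40 mm behind point bay_mouth.
- ledge (a point): Finger ledge in the middle of the bin's front, for pushing or pulling: 36 mm wide (y), standing 16 mm out of the front, 31 to 41 mm above the worktop. The point is the middle of its outer edge, 56 mm in front (-x) of the bin's origin, 36 mm above the worktop.
- bay_mouth (a point): Middle of the bay's mouth on the worktop, at the foot's front edge; axes as the grinder's, the bay runs along +x. The bay is 106 mm wide and 56 high, open to the worktop below, its mouth flared about 6 mm on each side, its back stop 80 mm behind the mouth.
- mug: Striped mug, 90 mm high, on the right; leave it. Origin: centre of its underside.
- pepper_jar: Small jar with a yellow cap, 100 mm high, left of the grinder; leave it. Origin: centre of its underside.
- teaspoon: Teaspoon, 130 mm long, lying at the front right; leave it. Origin: centre of its underside.

How it is judged:
On the way:
1. the hopper's keys have dropped into the collar (z of hopper in the frame of throat below -0.011 m), for 0.2 s.
At the end, for the whole second after the job is handed in: Hopper let go and locked: origin 11 mm or more below site throat, within 6 mm of its axis, upright (0.08 rad), fin within 0.15 rad of the grinder's x axis. Bin home: origin 36 mm or more behind the mouth, within 8 mm of the bay's middle, level (0.08) and square (0.1 rad). Both at rest (z of hopper in the frame of throat below -0.011 m and horizontal distance between hopper and throat below 0.006 m and angle between the x axis of hopper and the x axis of grinder, either way round below 0.15 rad and angle between each of hopper, grounds_bin's own z axis and vertical below 0.08 rad and x of grounds_bin in the frame of bay_mouth above 0.036 m and y of grounds_bin in the frame of bay_mouth between -0.008 and 0.008 m and angle between the x axis of grounds_bin and the x axis of grinder, either way round below 0.1 rad and linear speed of each of hopper, grounds_bin below 0.01 m/s); the robot touches nothing.
It fails at once if a bystander (mug, pepper jar, teaspoon) is moved by more than 30 mm (distance of any of mug, pepper_jar, teaspoon from where it was at the start of the episode above 0.03 m).
It also fails if it takes over 67 s, if anything falls off the work surface, if the arm or the gripper's body presses on something with over 40 N, if the wrist force passes 120 N, or if a joint passes its speed limit or range.

## Working session

There is one attempt and no reset: what is moved stays moved. The work goes in short steps, Python scripts to look and compute and a tool call to move; the robot and the scene stay as the last step left them, time stands still between calls to the robot, and variables do not carry over. Pictures are saved under pics/ and viewed, and the job is handed in when it is done.

Besides the shell and the picture viewer there is one more tool, called after "Emit:" as name([rows], argument=value, ...), one row to a line, values as JSON. servo_tool: Moves the arm, as the interface text tells. Its arguments: {"type":"object","properties":{"targets":{"type":"array","items":{"type":"array","items":{"type":"number"}}}},"required":["targets"]}

```bash
mkdir -p pics; python3 - <<'E'
from bench import ctrl
import cv2,numpy as np
o=ctrl.get_obs()
for k,v in o.items(): print(k,np.round(v,3))
for n in("scene","top","wrist"):
    c=ctrl.camera(n); cv2.imwrite(f"pics/{n}0.png",c["pixels"])
    np.savez(f"{n}0.npz",**c)
    for k in c:
        if k!="pixels": print(n,k,np.round(c[k],4).tolist())
E
```

```text
time_s 0.0
q [ 1.113  0.182  1.608 -0.     1.354 -0.206]
dq [ 0.001 -0.001 -0.001 -0.    -0.     0.   ]
joint_efforts [ 1.0000e-03 -4.4486e+01 -3.5134e+01 -0.0000e+00  9.0000e-03 -0.0000e+00]
eef_pos [0.143 0.556 0.23 ]
eef_rot [ 0.701  0.088  0.702 -0.089]
wrist_force [-0.009 -0.092  0.579]
torque [-0.016  0.031  0.039]
opening 1.001
scene intrinsics [[420.1154, 0.0, 284.3936], [0.0, 420.1154, 205.5937], [0.0, 0.0, 1.0]]
scene D [-0.0194, 0.0, 0.0, 0.0, 0.0]
scene R [[-0.9951, -0.0961, 0.0213], [-0.0707, 0.547, -0.8342], [0.0685, -0.8316, -0.5511]]
scene t [0.5795, 0.2572, 0.847]
top intrinsics [[511.1494, 0.0, 276.6679], [0.0, 511.1494, 202.7858], [0.0, 0.0, 1.0]]
top D [0.0552, 0.0, 0.0, 0.0, 0.0]
top R [[-0.0095, -0.9997, 0.0216], [-0.9984, 0.0082, -0.0565], [0.0563, -0.0221, -0.9982]]
top t [-0.1102, 0.5798, 1.1436]
wrist intrinsics [[319.4362, 0.0, 281.692], [0.0, 319.4362, 208.9028], [0.0, 0.0, 1.0]]
wrist D [-0.0372, 0.0, 0.0, 0.0, 0.0]
wrist tool_from_camera [[-0.0011, -0.3001, 0.9539, -0.1422], [1.0, -0.0001, 0.0011, 0.0014], [-0.0002, 0.9539, 0.3001, -0.0775], [0.0, 0.0, 0.0, 1.0]]
```

View pics/scene0.png

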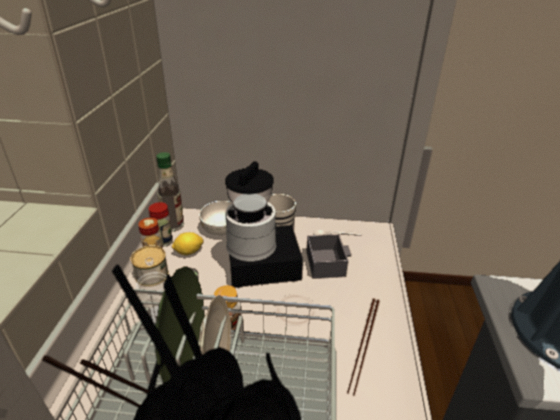

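View pics/top0.png

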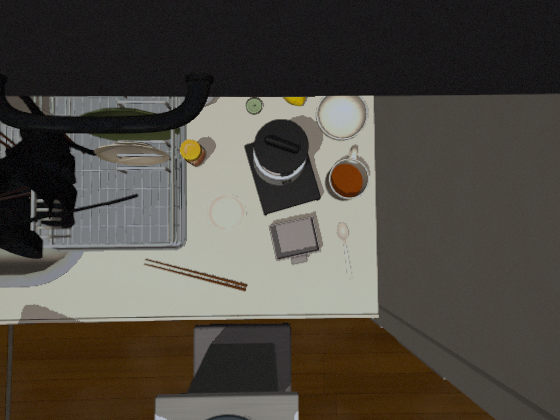

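View pics/wrist0.png

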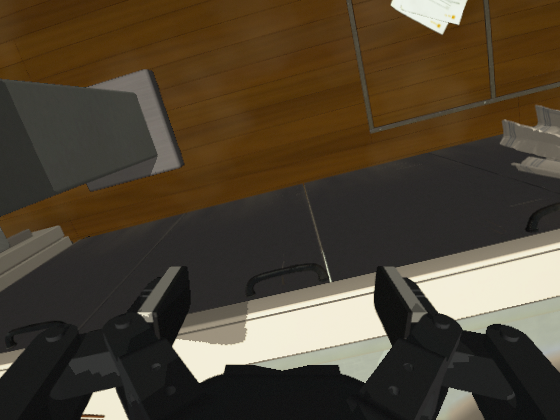

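```bash
python3 - <<'E'
import cv2,numpy as np
im=cv2.imread("pics/top0.png")[90:300,170:390]
im=np.clip((im/255.)**0.5*255,0,255).astype(np.uint8)
im=cv2.resize(im,None,fx=3.6,fy=3.6,interpolation=cv2.INTER_CUBIC)[:600*2,:]
cv2.imwrite("pics/topz_a.png",im[:430]);cv2.imwrite("pics/topz_b.png",im[330:])
im=cv2.imread("pics/scene0.png")[150:300,180:380]
im=np.clip((im/255.)**0.5*255,0,255).astype(np.uint8)
cv2.imwrite("pics/scenez.png",cv2.resize(im,None,fx=4,fy=4,interpolation=cv2.INTER_CUBIC))
E
```

```text
(no output)
```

View pics/topz_a.png

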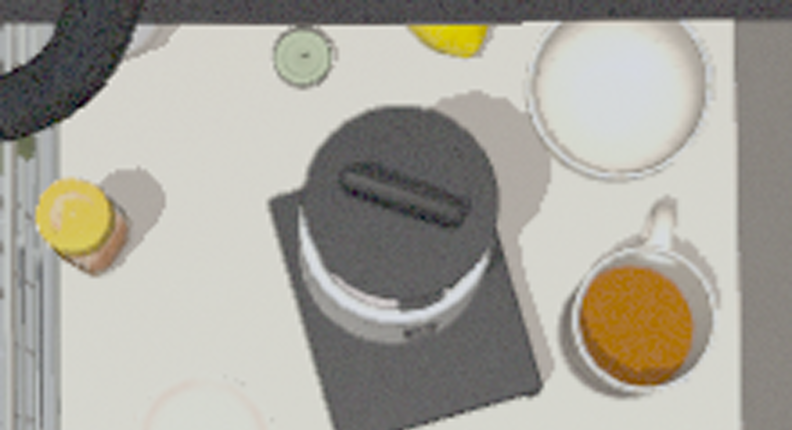

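View pics/topz_b.png

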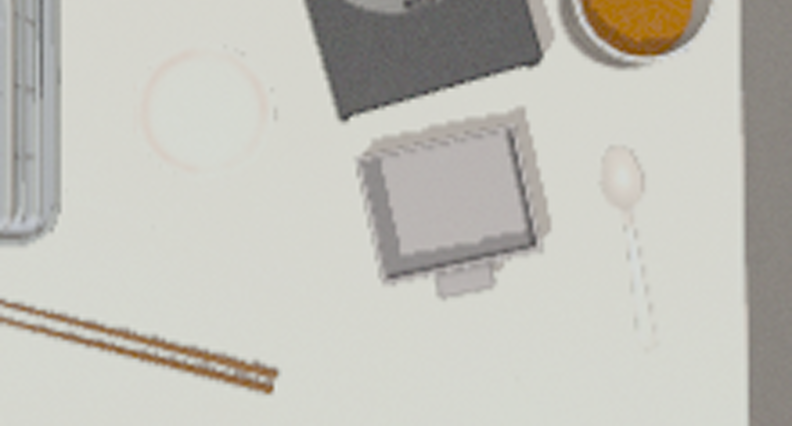

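View pics/scenez.png

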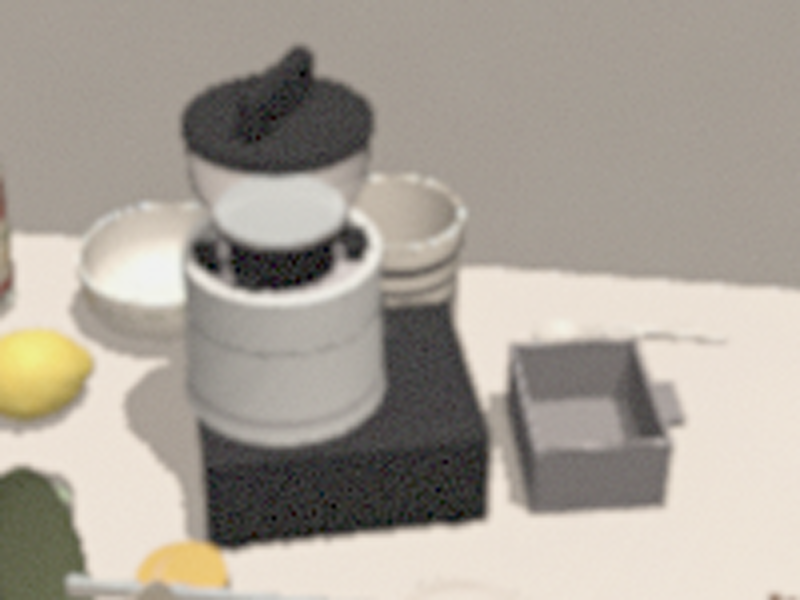

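```bash
cat > h.py <<'E'
import cv2,numpy as np
from scipy.spatial.transform import Rotation as Ro
def ray(c,px):
    px=np.array(px,float).reshape(-1,1,2)
    u=cv2.undistortPoints(px,c["intrinsics"],c["D"]).reshape(-1,2)
    d=np.c_[u,np.ones(len(u))]@c["R"]; C=-c["R"].T@c["t"]
    return C,d
def onz(c,px,z):
    C,d=ray(c,px); return C+d*((z-C[2])/d[:,2])[:,None]
def wristcam(c,o):
    w,x,y,z=o["eef_rot"]; R=Ro.from_quat([x,y,z,w]).as_matrix()
    T=np.eye(4);T[:3,:3]=R;T[:3,3]=o["eef_pos"]; M=np.linalg.inv(T@c["tool_from_camera"])
    c=dict(c);c["R"]=M[:3,:3];c["t"]=M[:3,3];return c
def proj(c,X):
    return cv2.projectPoints(np.array(X,float).reshape(-1,3),cv2.Rodrigues(c["R"])[0],c["t"],c["intrinsics"],c["D"])[0].reshape(-1,2)
E
python3 - <<'E'
from h import *
c=dict(np.load("top0.npz"))
a=lambda L,dy=0:[(170+x/3.6,90+(y+dy)/3.6) for x,y in L]
print("C",-c["R"].T@c["t"])
F=onz(c,a([(345,447),(541,390),(270,200)]),.068);print("foot",F.round(4), np.linalg.norm(F[0]-F[1]))
d=F[0]-F[1];d/=np.linalg.norm(d); ax=np.array([d[1],-d[0],0]);print("grinder x axis angle",np.arctan2(ax[1],ax[0]), np.arctan2(*(F[2]-F[0])[[1,0]]))
m=(F[0]+F[1])/2;print("mouth",m,"tower",m+.108*ax)
print("lid",onz(c,a([(400,203)]),.239))
f=onz(c,a([(342,174),(468,209)]),.268);print("fin",f.mean(0),np.arctan2(*(f[0]-f[1])[[1,0]]),np.linalg.norm(f[0]-f[1]))
B=onz(c,a([(360,158),(513,125),(536,243),(387,278)],330),.05);print("bin",B.round(4),B.mean(0))
for i in range(4):
    e=B[i]-B[(i+1)%4];print(np.linalg.norm(e),np.arctan2(e[1],e[0]))
L=onz(c,a([(438,297),(493,288)],330),.041);print("ledge",L,L.mean(0))
E
```

```text
C [ 0.51349789 -0.08966357  1.17657903]
foot [[ 0.5515 -0.0905  0.068 ]
 [ 0.5849 -0.2093  0.068 ]
 [ 0.7016 -0.0463  0.068 ]] 0.12340773703197891
grinder x axis angle 0.27452613002564413 0.2861760511103507
mouth [ 0.56818635 -0.14986011  0.068     ] tower [ 0.67214216 -0.1205823   0.068     ]
lid [[ 0.67067871 -0.11962073  0.239     ]]
fin [ 0.67155248 -0.12124835  0.268     ] 1.2920948307208573 0.06506921592768995
bin [[ 0.5269 -0.0994  0.05  ]
 [ 0.5463 -0.1934  0.05  ]
 [ 0.4741 -0.2065  0.05  ]
 [ 0.4538 -0.1153  0.05  ]] [ 0.5002614  -0.15365799  0.05      ]
0.09595839984463712 1.7739609265294631
0.07335578398844037 0.1790451650497916
0.09346991744953734 -1.3514921794890975
0.07484651940128971 -2.928654198755985
ledge [[ 0.441361   -0.1466743   0.041     ]
 [ 0.44650748 -0.18055553  0.041     ]] [ 0.44393424 -0.16361492  0.041     ]
```

```bash
cat >> h.py <<'E'
def rot(o):
    w,x,y,z=o["eef_rot"]; return Ro.from_quat([x,y,z,w]).as_matrix()
def plan(o,pos,yawz):
    """target TCP pos, tool down, tool z pointing at world angle yawz -> rotvec, shift mm in tool axes"""
    R=rot(o); X=np.array([0,0,-1.]);Z=np.array([np.cos(yawz),np.sin(yawz),0]);Y=np.cross(Z,X)
    T=np.c_[X,Y,Z]
    return Ro.from_matrix(R.T@T).as_rotvec().round(3),(R.T@(np.array(pos)-o["eef_pos"])*1000).round(1)
def st(o):
    R=rot(o)
    print("t",round(o["time_s"],2),"pos",np.round(o["eef_pos"],4),"yawz",round(np.arctan2(R[1,2],R[0,2]),3),"tilt",np.round(R[:2,0],3),"F",np.round(o["wrist_force"],1),"M",np.round(o["torque"],2),"op",round(float(o["opening"]),3),"q",np.round(o["q"],2))
E
python3 - <<'E'
from h import *
from bench import ctrl
o=ctrl.get_obs();st(o)
print(rot(o).round(3))
print(plan(o,(.40,.05,.33),.3))
c=dict(np.load("scene0.npz"));print("scene C",-c["R"].T@c["t"])
E
```

```text
t 0.15 pos [0.1431 0.5565 0.2306] yawz -0.252 tilt [-0.001 -0.001] F [-0.1  0.2 -0.1] M [-0.   -0.06 -0.04] op 1.0 q [ 1.11  0.18  1.61  0.    1.35 -0.21]
[[-0.001  0.249  0.968]
 [-0.001  0.968 -0.249]
 [-1.    -0.001 -0.   ]]
(array([-0.552, -0.001,  0.001]), array([ -99. , -426.6,  375. ]))
scene C [0.53683395 0.61940623 0.66898112]
```

Emit:
servo_tool([
  [-0.05,0,0,-15,-55,42,1],
  [-0.1,0,0,-30,-109,84,1],
  [-0.16,0,0,-45,-163,126,1],
  [-0.22,0,0,-60,-218,168,1],
  [-0.28,0,0,-70,-272,210,1],
  [-0.34,0,0,-70,-327,252,1],
  [-0.4,0,0,-70,-382,294,1],
  [-0.45,0,0,-70,-436,336,1],
])

```text
time_s: 1.15
eef_pos: [0.3376, 0.1014, 0.3007]
eef_rot: [0.704, -0.071, 0.703, 0.07]
wrist_force: [1.1, 0.4, -0.0]
opening: 0.997
```

```bash
python3 - <<'E'
from h import *
from bench import ctrl
o=ctrl.get_obs();st(o)
c=ctrl.camera("wrist");cv2.imwrite("pics/w1.png",c["pixels"])
print(plan(o,(.4485,-.1635,.12),.205))
E
```

```text
t 1.15 pos [0.3376 0.1014 0.3007] yawz 0.2 tilt [ 0.001 -0.001] F [ 1.1  0.4 -0. ] M [ 0.02 -0.09 -0.03] op 0.997 q [-0.05 -0.43  2.01 -0.    1.56 -1.82]
(array([-0.005,  0.001,  0.001]), array([ 181.1, -281.5,   55.9]))
```

View pics/w1.png

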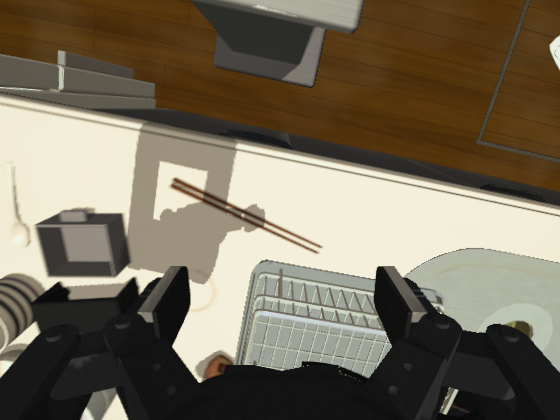

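Emit:
servo_tool([
  [0,0,0,10,-35,7,0.4],
  [0,0,0,30,-70,14,0.4],
  [0,0,0,50,-110,21,0.4],
  [0,0,0,80,-150,28,0.4],
  [0,0,0,110,-190,35,0.4],
  [0,0,0,140,-230,42,0.4],
  [-0.005,0,0,165,-260,50,0.4],
  [-0.005,0,0,181,-281,55,0.4],
])

```text
time_s: 2.2
eef_pos: [0.4485, -0.173, 0.1198]
eef_rot: [0.703, -0.071, 0.704, 0.068]
wrist_force: [1.0, 1.0, -0.2]
opening: 0.703
```

```bash
python3 - <<'E'
from h import *
from bench import ctrl
o=ctrl.get_obs();st(o)
c=ctrl.camera("wrist");cv2.imwrite("pics/w2.png",c["pixels"])
np.savez("w2.npz",**wristcam(c,o))
print(plan(o,(.4485,-.1635,.022),.205))
E
```

```text
t 2.2 pos [ 0.4485 -0.173   0.1198] yawz 0.197 tilt [-0.    -0.005] F [ 1.   1.  -0.2] M [ 0.    0.04 -0.  ] op 0.703 q [-0.61  0.11  1.94 -0.    1.1  -2.38]
(array([-0.008, -0.001,  0.005]), array([97.8,  9.8,  1.9]))
```

View pics/w2.png

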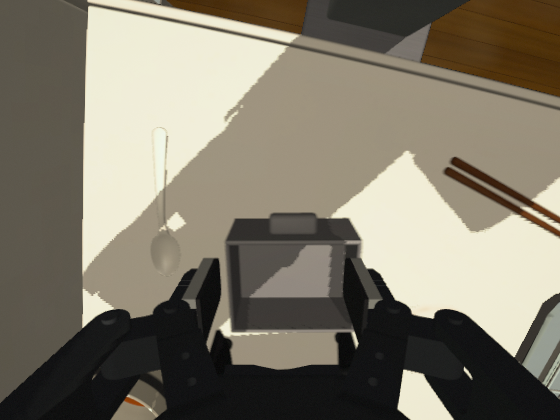

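```bash
python3 - <<'E'
from h import *
c=dict(np.load("w2.npz"))
L=onz(c,[(271,214),(316,214)],.041);print(L,L.mean(0),np.linalg.norm(L[0]-L[1]))
r=onz(c,[(227,242),(359,241)],.05);print(r,r.mean(0)); e=r[1]-r[0];print(np.arctan2(e[1],e[0])-np.pi/2)
im=cv2.imread("pics/w2.png")[190:345,200:390];cv2.imwrite("pics/w2z.png",cv2.resize(im,None,fx=4,fy=3.8))
E
```

```text
[[ 0.44647656 -0.17983114  0.041     ]
 [ 0.43999392 -0.1476651   0.041     ]] [ 0.44323524 -0.16374812  0.041     ] 0.03281278948054139
[[ 0.47065246 -0.20721717  0.05      ]
 [ 0.45108996 -0.11416936  0.05      ]] [ 0.46087121 -0.16069326  0.05      ]
0.20722341904179986
```

View pics/w2z.png

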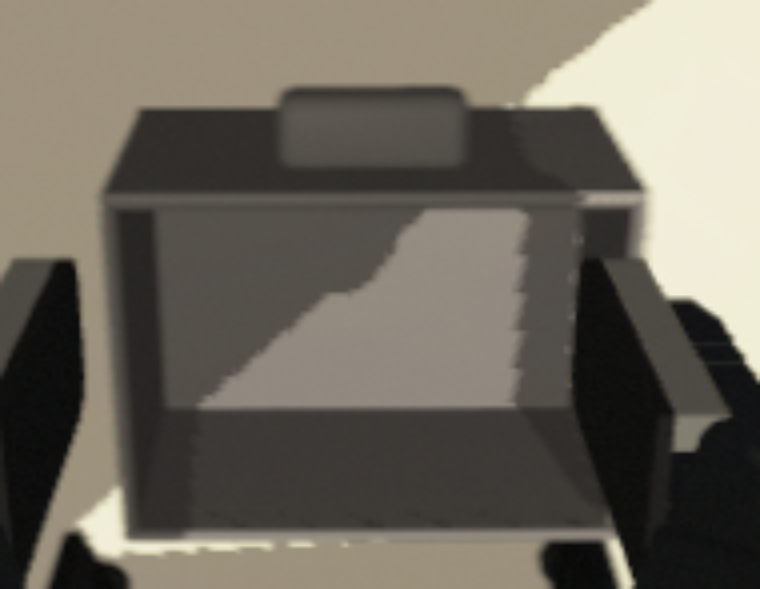

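Emit:
servo_tool([
  [-0.008,0,0.005,0,10.5,-1.5,0.4],
  [-0.008,0,0.005,0,10.5,-1.5,0.4],
  [-0.008,0,0.005,30,10.5,-1.5,0.4],
  [-0.008,0,0.005,60,10.5,-1.5,0.4],
  [-0.008,0,0.005,85,10.5,-1.5,0.4],
  [-0.008,0,0.005,98,10.5,-1.5,0.4],
  [-0.008,0,0.005,98,10.5,-1.5,-0.5],
  [-0.008,0,0.005,98,10.5,-1.5,-0.7],
])

```text
time_s: 3.25
eef_pos: [0.4457, -0.1651, 0.0216]
eef_rot: [0.703, -0.073, 0.704, 0.072]
wrist_force: [-1.2, 0.1, -0.4]
opening: 0.397
```

```bash
python3 - <<'E'
from h import *
from bench import ctrl
o=ctrl.get_obs();st(o)
c=ctrl.camera("wrist");cv2.imwrite("pics/w3.png",c["pixels"])
np.savez("w3.npz",**wristcam(c,o))
E
```

```text
t 3.25 pos [ 0.4457 -0.1651  0.0216] yawz 0.205 tilt [-0.001 -0.001] F [-1.2  0.1 -0.4] M [0.07 0.   0.07] op 0.397 q [-0.6   0.28  1.99 -0.    0.88 -2.38]
```

View pics/w3.png

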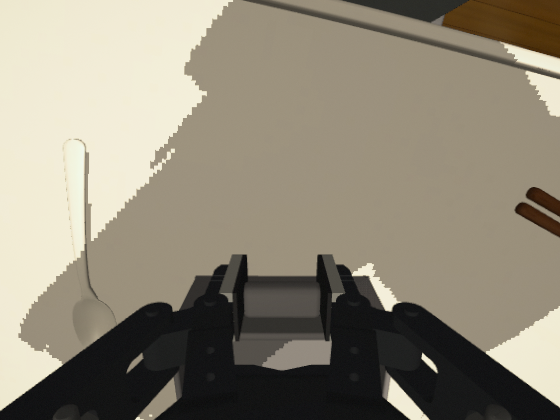

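```bash
python3 - <<'E'
from h import *
from bench import ctrl
o=ctrl.get_obs()
print(plan(o,(.4526,-.1831,.0216),.28),plan(o,(.5544,-.1539,.0216),.28))
E
```

```text
(array([-0.075, -0.001,  0.001]), array([  0. , -18.9,   3.1])) (array([-0.075, -0.001,  0.001]), array([-1.000e-01, -1.110e+01,  1.087e+02]))
```

Emit:
servo_tool([
  [0,0,0,0,0,0,-1],
  [0,0,0,0,0,0,-1],
  [0,0,0,0,0,0,-1],
  [-0.02,0,0,0,-5,0,-1],
  [-0.04,0,0,0,-10,1,-1],
  [-0.06,0,0,0,-15,2,-1],
  [-0.075,0,0,0,-19,3,-1],
  [-0.075,0,0,0,-19,3,-1],
])

```text
time_s: 4.3
eef_pos: [0.4528, -0.1837, 0.0216]
eef_rot: [0.7, -0.099, 0.7, 0.098]
wrist_force: [-0.8, -1.0, -1.1]
opening: 0.398
```

```bash
python3 - <<'E'
from h import *
from bench import ctrl
o=ctrl.get_obs();st(o)
c=ctrl.camera("top");cv2.imwrite("pics/t4.png",c["pixels"])
im=c["pixels"][90:300,170:390]
im=np.clip((im/255.)**0.5*255,0,255).astype(np.uint8)
cv2.imwrite("pics/t4z.png",cv2.resize(im,None,fx=2.85,fy=2.85,interpolation=cv2.INTER_CUBIC))
print(plan(o,(.5544,-.1539,.0216),.28))
E
```

```text
t 4.3 pos [ 0.4528 -0.1837  0.0216] yawz 0.28 tilt [-0.    -0.002] F [-0.8 -1.  -1.1] M [-0.08  0.03 -0.08] op 0.398 q [-0.63  0.3   1.96 -0.    0.89 -2.48]
(array([-0.   , -0.001,  0.002]), array([ -0. ,   0.6, 105.9]))
```

View pics/t4z.png

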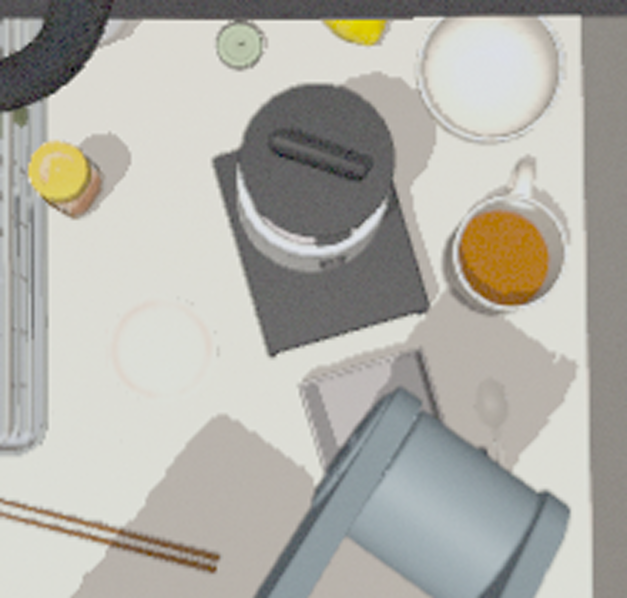

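```bash
python3 - <<'E'
from h import *
c=dict(np.load("top0.npz"))
for z in(.1,.15,.2,.25,.3):
    P=onz(c,[(312,227),(170+570/2.85,90+495/2.85),(170+485/2.85,90+450/2.85)],z); 
    d=P[:,:2]+.106*np.array([.961,.276])-np.array([.671,-.1205]); print(z,P[:,:2].round(3).tolist(),np.hypot(*d.T).round(3), (P[:,:2]+.106*np.array([.961,.276])).round(3).tolist())
m=onz(c,[(170+507/2.85,90+240/2.85)],.09);print(m)
E
```

```text
0.1 [[0.522, -0.187], [0.445, -0.308], [0.478, -0.246]] [0.06  0.202 0.133] [[0.624, -0.158], [0.546, -0.279], [0.58, -0.217]]
0.15 [[0.522, -0.183], [0.448, -0.298], [0.48, -0.239]] [0.058 0.192 0.126] [[0.624, -0.154], [0.55, -0.269], [0.582, -0.21]]
0.2 [[0.522, -0.178], [0.451, -0.288], [0.481, -0.232]] [0.055 0.182 0.12 ] [[0.624, -0.149], [0.553, -0.259], [0.583, -0.202]]
0.25 [[0.521, -0.174], [0.454, -0.278], [0.483, -0.224]] [0.054 0.172 0.114] [[0.623, -0.145], [0.556, -0.248], [0.585, -0.195]]
0.3 [[0.521, -0.169], [0.457, -0.268], [0.485, -0.217]] [0.052 0.162 0.108] [[0.623, -0.14], [0.559, -0.238], [0.587, -0.188]]
[[ 0.63474396 -0.2667684   0.09      ]]
```

Emit:
servo_tool([
  [0,0,0,0,0.6,10,-1],
  [0,0,0,0,0.6,20,-1],
  [0,0,0,0,0.6,30,-1],
  [0,0,0,0,0.6,40,-1],
  [0,0,0,0,0.6,50,-1],
  [0,0,0,0,0.6,60,-1],
  [0,0,0,0,0.6,70,-1],
  [0,0,0,0,0.6,70,-1],
])

```text
time_s: 5.35
eef_pos: [0.5207, -0.1635, 0.0216]
eef_rot: [0.7, -0.099, 0.7, 0.098]
wrist_force: [-0.7, 0.7, -1.6]
opening: 0.397
```

```bash
cat > look.py <<'E'
from h import *
from bench import ctrl
import sys
o=ctrl.get_obs();st(o)
n=sys.argv[1]
for cam in sys.argv[2:]:
    c=ctrl.camera(cam)
    if cam=="wrist": im=c["pixels"]; np.savez(f"{n}_wrist.npz",**wristcam(c,o))
    else:
        np.savez(f"{n}_{cam}.npz",**c)
        im=c["pixels"][90:300,170:390] if cam=="top" else c["pixels"][130:310,160:400]
        im=np.clip((im/255.)**0.5*255,0,255).astype(np.uint8)
        im=cv2.resize(im,None,fx=2.85,fy=2.85,interpolation=cv2.INTER_CUBIC)
    cv2.imwrite(f"pics/{n}_{cam}.png",im)
E
python3 look.py a5 top scene
```

```text
t 5.35 pos [ 0.5207 -0.1635  0.0216] yawz 0.28 tilt [ 0.001 -0.002] F [-0.7  0.7 -1.6] M [ 0.08 -0.05 -0.02] op 0.397 q [-0.52  0.4   1.81 -0.    0.93 -2.37]
```

View pics/a5_top.png

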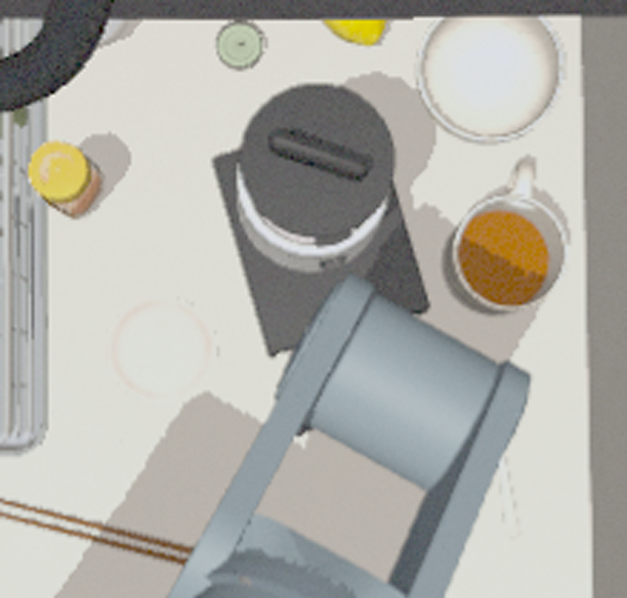

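View pics/a5_scene.png

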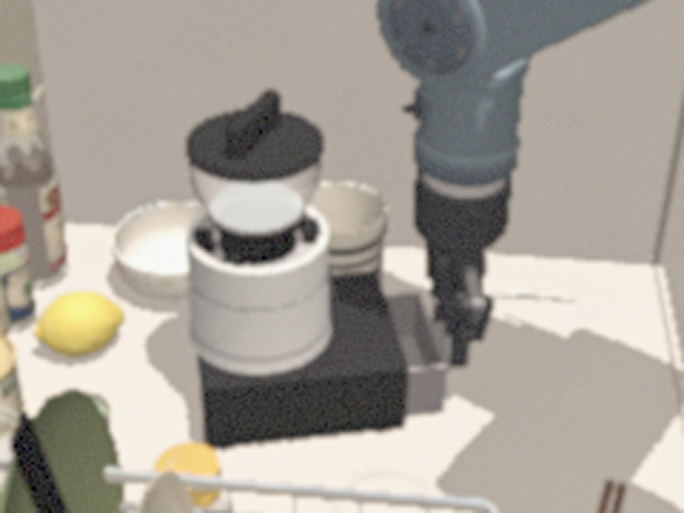

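Emit:
servo_tool([
  [0,0,0,0,0.5,8,-1],
  [0,0,0,0,0.5,16,-1],
  [0,0,0,0,0.5,22,-1],
  [0,0,0,0,0.5,26,-1],
  [0,0,0,0,0.5,29,-1],
  [0,0,0,0,0.5,32,-1],
  [0,0,0,0,0.5,34,-1],
  [0,0,0,0,0.5,36,-1],
])

```text
time_s: 6.45
eef_pos: [0.5538, -0.1531, 0.0214]
eef_rot: [0.7, -0.099, 0.701, 0.098]
wrist_force: [-7.8, -2.3, 5.9]
opening: 0.397
```

```bash
python3 look.py a6 scene
```

```text
t 6.45 pos [ 0.5538 -0.1531  0.0214] yawz 0.28 tilt [-0.002 -0.001] F [-7.8 -2.3  5.9] M [-0.49  1.2  -0.03] op 0.397 q [-0.48  0.45  1.73 -0.    0.96 -2.32]
```

View pics/a6_scene.png

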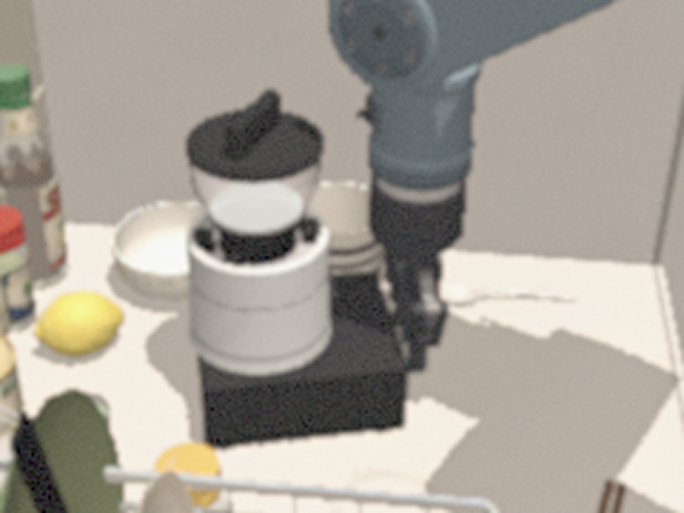

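Emit:
servo_tool([
  [0,0,0,0,0,1,-1],
  [0,0,0,0,0,2,-1],
  [0,0,0,0,0,3,-1],
  [0,0,0,0,0,3,-1],
  [0,0,0,0,0,0,-1],
  [0,0,0,0,0,0,0.3],
  [0,0,0,0,0,0,0.3],
  [0,0,0,0,0,0,0.3],
])

```text
time_s: 7.5
eef_pos: [0.5541, -0.1531, 0.0215]
eef_rot: [0.7, -0.099, 0.701, 0.098]
wrist_force: [-0.9, -0.1, 0.6]
opening: 0.649
```

```bash
python3 look.py a7 wrist
```

```text
t 7.5 pos [ 0.5541 -0.1531  0.0215] yawz 0.28 tilt [-0.001 -0.002] F [-0.9 -0.1  0.6] M [ 0.02 -0.04 -0.06] op 0.649 q [-0.47  0.45  1.73 -0.    0.96 -2.32]
```

View pics/a7_wrist.png

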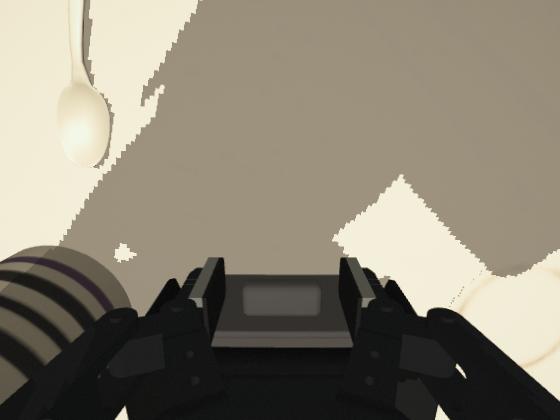

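Emit:
servo_tool([
  [0,0,0,0,0,-8,0.4],
  [0,0,0,0,0,-25,0.4],
  [0,0,0,-15,0,-50,0.4],
  [0.1,0,0,-60,0,-75,0.4],
  [0.28,0,0,-115,0,-90,0.4],
  [0.46,0,0,-170,0,-95,0.4],
  [0.64,0,0,-225,0,-95,0.4],
  [0.82,0,0,-275,0,-95,0.4],
])

```text
time_s: 8.55
eef_pos: [0.4626, -0.179, 0.2988]
eef_rot: [0.681, 0.19, 0.681, -0.192]
wrist_force: [1.1, -0.5, 0.5]
opening: 0.697
```

```bash
python3 look.py a8 top wrist
```

```text
t 8.55 pos [ 0.4626 -0.179   0.2988] yawz -0.546 tilt [-0.    -0.002] F [ 1.1 -0.5  0.5] M [-0.01  0.    0.02] op 0.697 q [-0.61 -0.05  1.72 -0.    1.48 -1.63]
```

View pics/a8_top.png

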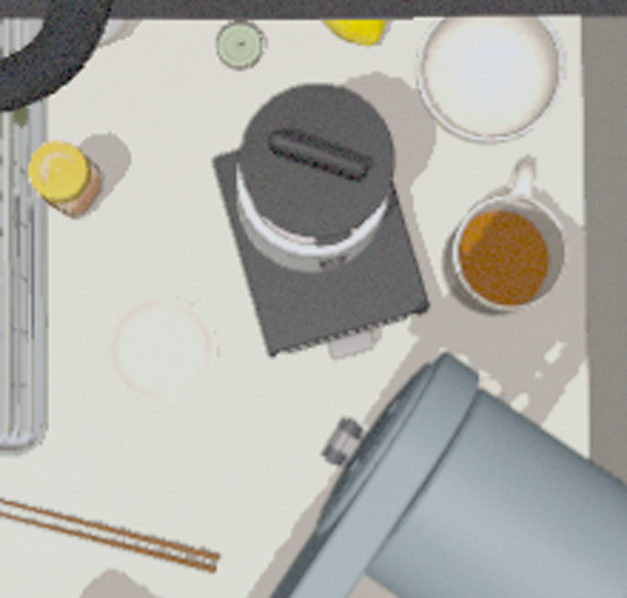

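View pics/a8_wrist.png

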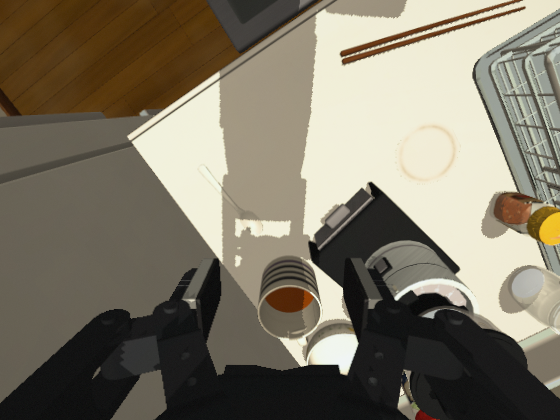

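```bash
python3 - <<'E'
from h import *
from bench import ctrl
o=ctrl.get_obs()
print(plan(o,(.671,-.1205,.325),1.292-np.pi))
c=dict(np.load("top0.npz"))
L=onz(c,[(170+331/2.85,90+357/2.85),(170+380/2.85,90+345/2.85)],.041);print(L,L.mean(0))
print((L.mean(0)[:2]-np.array([.5675,-.1501]))@np.array([[.961,-.276],[.276,.961]]))
E
```

```text
(array([ 1.306,  0.011, -0.005]), array([-20.6, 157.7, 145.2]))
[[ 0.54955125 -0.1356049   0.041     ]
 [ 0.55859204 -0.17399196  0.041     ]] [ 0.55407165 -0.15479843  0.041     ]
[-0.01420141 -0.00080897]
```

Emit:
servo_tool([
  [0.16,0,0,-15,20,18,0.4],
  [0.32,0,0,-20,40,36,0.4],
  [0.48,0,0,-20,60,54,0.4],
  [0.65,0,0,-20,80,72,0.4],
  [0.82,0,0,-20,100,90,0.4],
  [0.98,0,0,-20,120,110,0.4],
  [1.14,0,0,-20,140,128,0.4],
  [1.3,0.01,0,-20,158,145,0.4],
])

```text
time_s: 9.65
eef_pos: [0.6712, -0.1198, 0.3232]
eef_rot: [0.427, 0.565, 0.426, -0.563]
wrist_force: [0.3, -0.1, -0.4]
opening: 0.698
```

```bash
python3 look.py a9 wrist; python3 - <<'E'
from h import *
from bench import ctrl
o=ctrl.get_obs()
print(plan(o,(.671,-.1205,.245),1.292-np.pi))
E
```

```text
t 9.65 pos [ 0.6712 -0.1198  0.3232] yawz -1.847 tilt [0.003 0.001] F [ 0.3 -0.1 -0.4] M [-0.03 -0.04  0.  ] op 0.698 q [-0.35  0.36  1.2   0.    1.58 -0.07]
(array([-0.004, -0.003, -0.003]), array([77.6, -1.8,  2.2]))
```

View pics/a9_wrist.png

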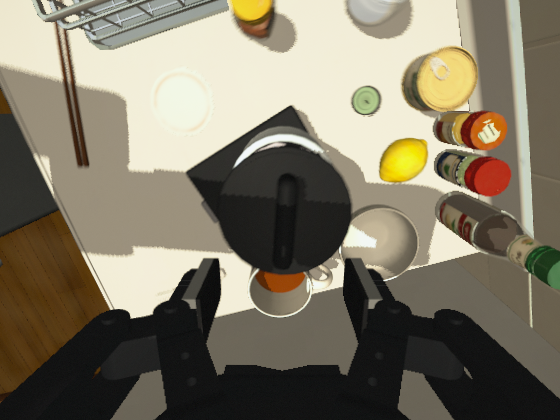

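```bash
python3 - <<'E'
from h import *
im=cv2.imread("pics/a9_wrist.png")[150:290,220:360]
im=np.clip((im/255.)**0.4*255,0,255).astype(np.uint8)
cv2.imwrite("pics/a9z.png",cv2.resize(im,None,fx=4.2,fy=4.2,interpolation=cv2.INTER_CUBIC))
E
```

```text
(no output)
```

View pics/a9z.png

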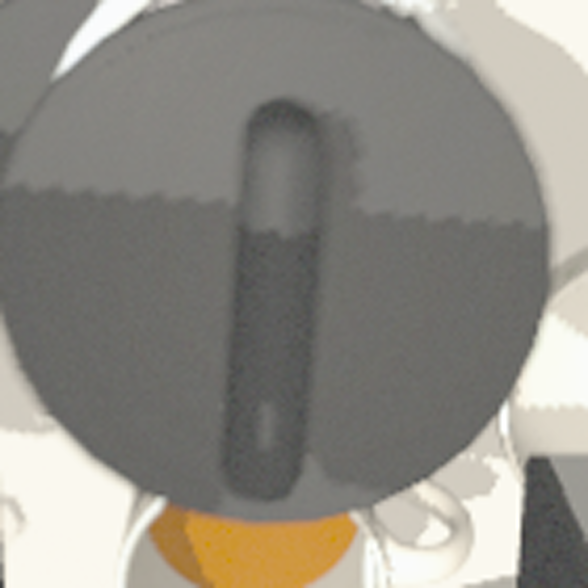

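```bash
python3 - <<'E'
from h import *
c=dict(np.load("a9_wrist.npz"))
f=onz(c,[(287.6,177),(282.4,268.3)],.268);print(f,f.mean(0),np.linalg.norm(f[0]-f[1]),np.arctan2(*(f[0]-f[1])[[1,0]]))
l=onz(c,[(220+275/4.2,150+255/4.2)],.239);print(l)
E
```

```text
[[ 0.6843032  -0.08470739  0.268     ]
 [ 0.66379233 -0.14520231  0.268     ]] [ 0.67404776 -0.11495485  0.268     ] 0.06387747176711554 1.243908602253806
[[ 0.67495554 -0.1147095   0.239     ]]
```

```bash
python3 - <<'E'
from h import *
from bench import ctrl
o=ctrl.get_obs()
print(plan(o,(.672,-.118,.244),1.27-np.pi))
E
```

```text
(array([ 0.018, -0.003, -0.003]), array([78.6, -1.6, -0.5]))
```

Emit:
servo_tool([
  [0.018,-0.003,-0.003,20,-1.6,-0.5,0.2],
  [0.018,-0.003,-0.003,45,-1.6,-0.5,0.0],
  [0.018,-0.003,-0.003,65,-1.6,-0.5,0.0],
  [0.018,-0.003,-0.003,79,-1.6,-0.5,0.0],
  [0.018,-0.003,-0.003,79,-1.6,-0.5,-1],
  [0.018,-0.003,-0.003,79,-1.6,-0.5,-1],
  [0.018,-0.003,-0.003,79,-1.6,-0.5,-1],
  [0.018,-0.003,-0.003,79,-1.6,-0.5,-1],
])

```text
time_s: 10.7
eef_pos: [0.6722, -0.118, 0.244]
eef_rot: [0.42, 0.569, 0.419, -0.569]
wrist_force: [0.7, 1.1, -1.2]
opening: 0.15
```

```bash
python3 look.py a10 scene wrist
```

```text
t 10.7 pos [ 0.6722 -0.118   0.244 ] yawz -1.871 tilt [ 0.001 -0.   ] F [ 0.7  1.1 -1.2] M [-0.    0.01  0.04] op 0.15 q [-0.35  0.41  1.3   0.    1.44 -0.05]
```

View pics/a10_scene.png

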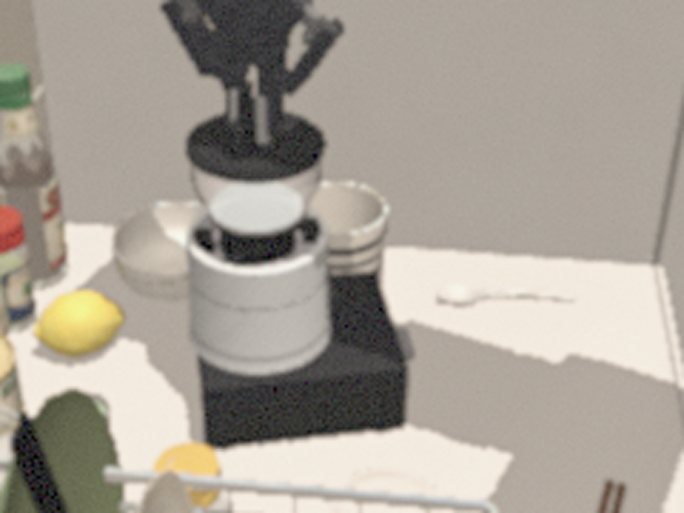

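View pics/a10_wrist.png

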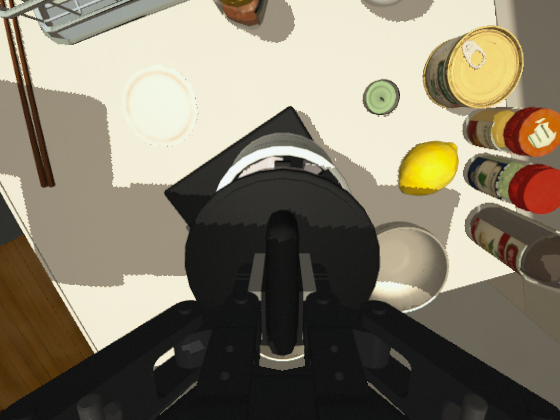

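Emit:
servo_tool([
  [0,0,0,1,0,0,-1],
  [0,0,0,2,0,0,-1],
  [0,0,0,3,0,0,-1],
  [0,0,0,4,0,0,-1],
  [0,0,0,4,0,0,-1],
  [0,0,0,4,0,0,-1],
  [0,0,0,4,0,0,-1],
  [0,0,0,4,0,0,-1],
])

```text
time_s: 11.8
eef_pos: [0.6727, -0.1181, 0.2437]
eef_rot: [0.421, 0.57, 0.418, -0.568]
wrist_force: [-4.6, 2.2, 15.0]
opening: 0.15
```

```bash
python3 -c "
from h import *
from bench import ctrl
st(ctrl.get_obs())"
```

```text
t 11.8 pos [ 0.6727 -0.1181  0.2437] yawz -1.871 tilt [ 0.004 -0.001] F [-4.6  2.2 15. ] M [ 0.44  1.23 -0.02] op 0.15 q [-0.35  0.41  1.3   0.    1.43 -0.05]
```

Emit:
servo_tool([
  [-0.03,0,0,4,0,0,-1],
  [-0.06,0,0,4,0,0,-1],
  [-0.09,0,0,4,0,0,-1],
  [-0.12,0,0,4,0,0,-1],
  [-0.15,0,0,4,0,0,-1],
  [-0.18,0,0,4,0,0,-1],
  [-0.2,0,0,4,0,0,-1],
  [-0.2,0,0,4,0,0,-1],
])

```text
time_s: 12.8
eef_pos: [0.6738, -0.1185, 0.2437]
eef_rot: [0.477, 0.526, 0.472, -0.523]
wrist_force: [-2.7, 1.9, 13.3]
opening: 0.152
```

```bash
python3 -c "
from h import *
from bench import ctrl
st(ctrl.get_obs())"
```

```text
t 12.8 pos [ 0.6738 -0.1185  0.2437] yawz -1.671 tilt [ 0.008 -0.003] F [-2.7  1.9 13.3] M [ 0.2   0.92 -0.23] op 0.152 q [-0.35  0.41  1.3  -0.    1.43 -0.25]
```

Emit:
servo_tool([
  [-0.03,0,0,4,0,0,-1],
  [-0.06,0,0,4,0,0,-1],
  [-0.09,0,0,4,0,0,-1],
  [-0.12,0,0,4,0,0,-1],
  [-0.15,0,0,4,0,0,-1],
  [-0.17,0,0,4,0,0,-1],
  [-0.17,0,0,4,0,0,-1],
  [-0.17,0,0,4,0,0,-1],
])

```text
time_s: 13.8
eef_pos: [0.6741, -0.1187, 0.2438]
eef_rot: [0.521, 0.484, 0.513, -0.481]
wrist_force: [-6.3, 3.3, 15.7]
opening: 0.15
```

```bash
python3 -c "
from h import *
from bench import ctrl
o=ctrl.get_obs();st(o);print(plan(o,(.672,-.1185,.244),1.27-np.pi))"
```

```text
t 13.8 pos [ 0.6741 -0.1187  0.2438] yawz -1.501 tilt [ 0.011 -0.004] F [-6.3  3.3 15.7] M [ 0.42  1.73 -0.27] op 0.15 q [-0.35  0.4   1.3  -0.    1.42 -0.42]
(array([ 0.37 ,  0.003, -0.011]), array([-0.3, -2.1, -0.4]))
```

Emit:
servo_tool([
  [0.05,0,-0.01,0,-2,0,-1],
  [0.1,0,-0.01,2,-2,0,-1],
  [0.15,0,-0.01,4,-2,0,-1],
  [0.2,0,-0.01,4,-2,0,-1],
  [0.25,0,-0.01,4,-2,0,-1],
  [0.3,0,-0.01,4,-2,0,-1],
  [0.34,0,-0.01,4,-2,0,-1],
  [0.37,0,-0.01,4,-2,0,-1],
])

```text
time_s: 14.8
eef_pos: [0.6738, -0.1187, 0.2434]
eef_rot: [0.422, 0.57, 0.417, -0.568]
wrist_force: [0.2, 2.5, 10.9]
opening: 0.154
```

Emit:
servo_tool([
  [0.02,0,0,4,0,0,-1],
  [0.05,0,0,4,0,0,-1],
  [0.075,0,0,4,0,0,-1],
  [0.1,0,0,4,0,0,-1],
  [0.125,0,0,4,0,0,-1],
  [0.15,0,0,4,0,0,-1],
  [0.17,0,0,4,0,0,-1],
  [0.17,0,0,4,0,0,-1],
])

```text
time_s: 15.8
eef_pos: [0.6733, -0.1184, 0.2397]
eef_rot: [0.372, 0.604, 0.368, -0.602]
wrist_force: [-4.3, 0.9, 7.6]
opening: 0.144
```

```bash
python3 -c "
from h import *
from bench import ctrl
o=ctrl.get_obs();st(o);print(plan(o,(.672,-.1185,.244),.9-np.pi))"
```

```text
t 15.8 pos [ 0.6733 -0.1184  0.2397] yawz -2.042 tilt [ 0.005 -0.004] F [-4.3  0.9  7.6] M [0.45 1.21 0.22] op 0.144 q [-0.35  0.41  1.3  -0.    1.42  0.12]
(array([ 0.2  ,  0.001, -0.006]), array([-4.3, -1.1,  0.7]))
```

Emit:
servo_tool([
  [0,0,0,4,0,0,-1],
  [0,0,0,6,0,0,-1],
  [0,0,0,8,0,0,-1],
  [0,0,0,10,0,0,-1],
  [0,0,0,11,0,0,-1],
  [0,0,0,12,0,0,-1],
  [0,0,0,12,0,0,-1],
  [0,0,0,12,0,0,-1],
])

```text
time_s: 16.8
eef_pos: [0.6734, -0.1184, 0.2298]
eef_rot: [0.372, 0.604, 0.367, -0.602]
wrist_force: [-5.6, 2.8, 12.3]
opening: 0.152
```

```bash
python3 look.py a11 scene
```

```text
t 16.8 pos [ 0.6734 -0.1184  0.2298] yawz -2.042 tilt [ 0.006 -0.004] F [-5.6  2.8 12.3] M [0.51 1.46 0.34] op 0.152 q [-0.35  0.42  1.31 -0.    1.41  0.12]
```

View pics/a11_scene.png

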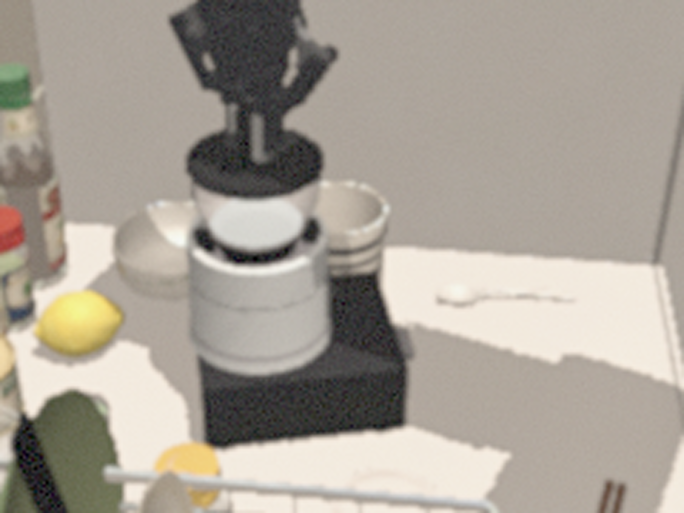

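Emit:
servo_tool([
  [0.05,0,0,3,0,0,-1],
  [0.1,0,0,3,0,0,-1],
  [0.15,0,0,3,0,0,-1],
  [0.2,0,0,3,0,0,-1],
  [0.25,0,0,3,0,0,-1],
  [0.3,0,0,3,0,0,-1],
  [0.35,0,0,3,0,0,-1],
  [0.4,0,0,3,0,0,-1],
])

```text
time_s: 17.85
eef_pos: [0.6738, -0.1186, 0.2298]
eef_rot: [0.245, 0.666, 0.239, -0.663]
wrist_force: [-5.5, 1.4, 16.2]
opening: 0.154
```

```bash
python3 -c "
from h import *
from bench import ctrl
o=ctrl.get_obs();st(o);print(plan(o,(.672,-.1185,.23),.28-np.pi))"
```

```text
t 17.85 pos [ 0.6738 -0.1186  0.2298] yawz -2.443 tilt [ 0.008 -0.005] F [-5.5  1.4 16.2] M [0.46 1.52 0.44] op 0.154 q [-0.35  0.42  1.31 -0.    1.4   0.53]
(array([ 0.419, -0.004, -0.008]), array([-0.3, -1.2,  1.3]))
```

Emit:
servo_tool([
  [0.06,0,0,3,0,0,-1],
  [0.12,0,-0.005,3,-1,1,-1],
  [0.18,0,-0.005,3,-1,1,-1],
  [0.24,0,-0.005,3,-1,1,-1],
  [0.3,0,-0.005,3,-1,1,-1],
  [0.36,0,-0.005,3,-1,1,-1],
  [0.4,0,-0.005,3,-1,1,-1],
  [0.43,0,-0.005,3,-1,1,-1],
])

```text
time_s: 18.85
eef_pos: [0.6738, -0.119, 0.2298]
eef_rot: [0.096, 0.704, 0.093, -0.697]
wrist_force: [-1.3, 0.5, 12.9]
opening: 0.145
```

```bash
python3 look.py a12 wrist top; python3 -c "
from h import *
from bench import ctrl
o=ctrl.get_obs();st(o);print(plan(o,(.672,-.1185,.23),.28-np.pi))"
```

```text
t 18.85 pos [ 0.6738 -0.119   0.2298] yawz -2.874 tilt [ 0.01  -0.003] F [-1.3  0.5 12.9] M [0.15 0.64 0.48] op 0.145 q [-0.35  0.41  1.32  0.    1.4   0.95]
t 18.95 pos [ 0.6738 -0.119   0.2298] yawz -2.874 tilt [ 0.01  -0.003] F [-1.3 -0.6 12.7] M [0.15 0.7  0.34] op 0.151 q [-0.35  0.41  1.32  0.    1.4   0.95]
(array([-0.012, -0.009, -0.005]), array([-0.3, -1. ,  1.6]))
```

View pics/a12_wrist.png

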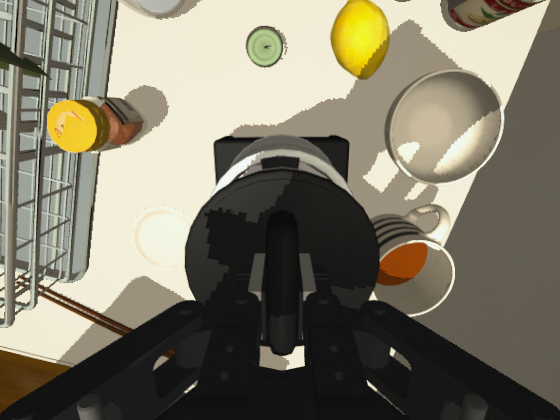

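Emit:
servo_tool([
  [0.02,0,0,3,0,0,-1],
  [0.04,0,0,3,0,0,-1],
  [0.06,0,0,3,0,0,-1],
  [0.08,0,0,3,0,0,-1],
  [0.1,0,0,3,0,0,-1],
  [0.1,0,0,3,0,0,-1],
  [0.1,0,0,3,0,0,-1],
  [0.1,0,0,3,0,0,-1],
])

```text
time_s: 19.95
eef_pos: [0.6746, -0.1194, 0.2298]
eef_rot: [0.062, 0.709, 0.058, -0.7]
wrist_force: [-4.4, 0.4, 13.8]
opening: 0.15
```

```bash
python3 -c "
from h import *
from bench import ctrl
o=ctrl.get_obs();st(o)"
```

```text
t 19.95 pos [ 0.6746 -0.1194  0.2298] yawz -2.971 tilt [ 0.013 -0.004] F [-4.4  0.4 13.8] M [0.15 1.1  1.36] op 0.15 q [-0.35  0.41  1.32  0.    1.4   1.05]
```

Emit:
servo_tool([
  [0,0,0,0,0,0,-1],
  [0,0,0,0,0,0,0.2],
  [0,0,0,0,0,0,0.3],
  [0,0,0,0,0,0,0.3],
  [0,0,0,-15,0,0,0.3],
  [0,0,0,-40,0,0,0.3],
  [0,0,0,-70,0,0,0.3],
  [0,0,0,-95,0,0,0.3],
])

```text
time_s: 20.95
eef_pos: [0.6737, -0.1189, 0.3272]
eef_rot: [0.062, 0.709, 0.058, -0.7]
wrist_force: [-0.3, -0.3, -0.4]
opening: 0.653
```

```bash
python3 look.py a13 wrist scene
```

```text
t 20.95 pos [ 0.6737 -0.1189  0.3272] yawz -2.972 tilt [ 0.014 -0.005] F [-0.3 -0.3 -0.4] M [-0.07 -0.   -0.  ] op 0.653 q [-0.35  0.36  1.2   0.    1.57  1.05]
```

View pics/a13_wrist.png

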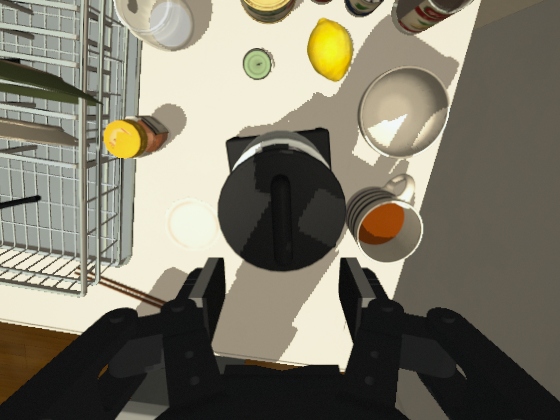

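View pics/a13_scene.png

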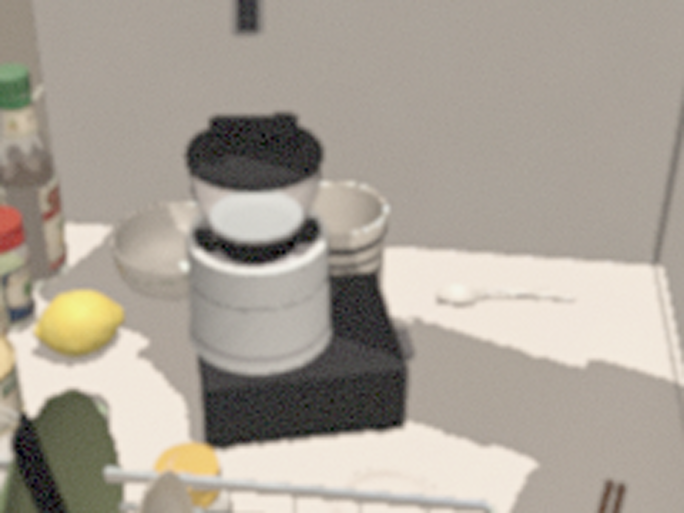

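Emit:
servo_tool([
  [0,0,0,-20,0,0,0.3],
  [0,0,0,-40,0,20,0.3],
  [0,0,0,-40,0,50,0.3],
  [0,0,0,-40,0,90,0.3],
  [0,0,0,-40,0,130,0.3],
  [0,0,0,-40,0,170,0.3],
  [0,0,0,-40,0,210,0.3],
  [0,0,0,-40,0,240,0.3],
])

```text
time_s: 22.05
eef_pos: [0.436, -0.1596, 0.3646]
eef_rot: [0.063, 0.711, 0.057, -0.698]
wrist_force: [-0.1, -0.3, 0.4]
opening: 0.647
```

```bash
python3 look.py a14 top scene; python3 - <<'E'
from h import *
im=cv2.imread("pics/a13_wrist.png")[150:290,210:350]
im=np.clip((im/255.)**0.4*255,0,255).astype(np.uint8)
cv2.imwrite("pics/a13z.png",cv2.resize(im,None,fx=4.2,fy=4.2,interpolation=cv2.INTER_CUBIC))
E
```

```text
t 22.05 pos [ 0.436  -0.1596  0.3646] yawz -2.972 tilt [ 0.019 -0.007] F [-0.1 -0.3  0.4] M [-0.01  0.05  0.03] op 0.647 q [-0.61 -0.17  1.7   0.01  1.6   0.79]
```

View pics/a14_top.png

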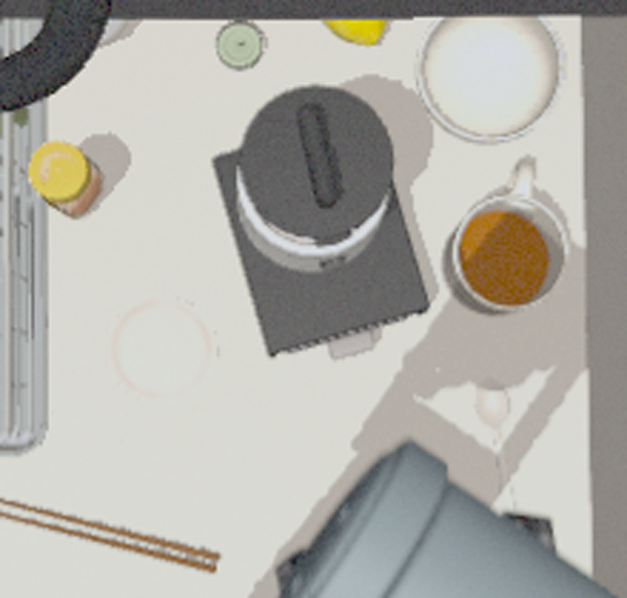

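View pics/a13z.png

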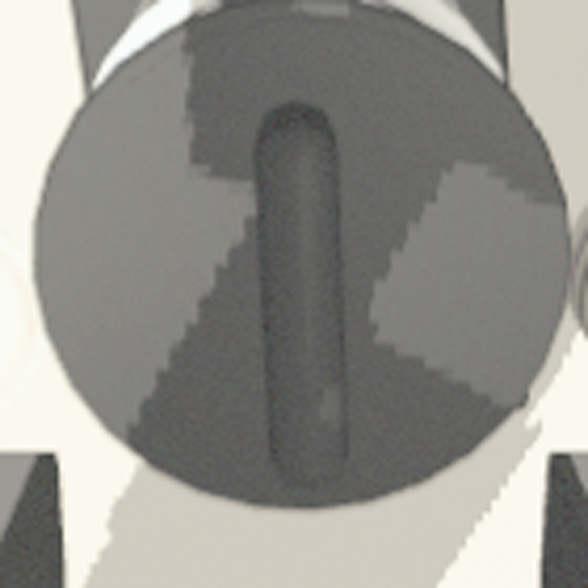

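```bash
python3 - <<'E'
from h import *
c=dict(np.load("a14_top.npz"))
a=lambda L:[(170+x/2.85,90+y/2.85) for x,y in L]
im=c["pixels"][110:185,245:320]
im=np.clip((im/255.)**0.4*255,0,255).astype(np.uint8)
cv2.imwrite("pics/a14z.png",cv2.resize(im,None,fx=8,fy=8,interpolation=cv2.INTER_CUBIC))
f=onz(c,a([(311,108),(327,200)]),.26);print(f,np.arctan2(*(f[0]-f[1])[[1,0]]))
F=onz(c,a([(272,354),(428,308)]),.068);d=F[0]-F[1];print("front",np.arctan2(-d[0],d[1]))
w=dict(np.load("a13_wrist.npz"))
p=lambda x,y:(210+x/4.2,150+y/4.2)
f=onz(w,[p(297,115),p(311,485)],.26);print(f.mean(0),np.linalg.norm(f[0]-f[1]),np.arctan2(*(f[0]-f[1])[[1,0]]))
E
```

```text
[[ 0.70085431 -0.11568144  0.26      ]
 [ 0.6420706  -0.12524937  0.26      ]] 0.16135005383182208
front 0.27826743812107335
[ 0.6747116  -0.11796807  0.26      ] 0.06492687096543127 0.20660779095452456
```

View pics/a14z.png

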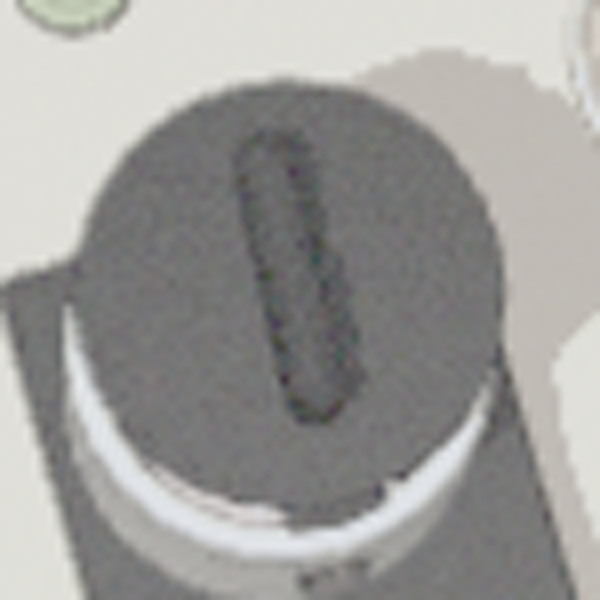

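```bash
python3 - <<'E'
from h import *
from bench import ctrl
o=ctrl.get_obs()
print(plan(o,(.673,-.119,.325),.2-np.pi))
E
```

```text
(array([-0.032, -0.018, -0.01 ]), array([  44.2,   -1. , -240.1]))
```

Emit:
servo_tool([
  [-0.03,-0.018,-0.01,0,-1,-30,0.3],
  [-0.03,-0.018,-0.01,0,-1,-65,0.3],
  [-0.03,-0.018,-0.01,0,-1,-100,0.3],
  [-0.03,-0.018,-0.01,0,-1,-140,0.3],
  [-0.03,-0.018,-0.01,10,-1,-180,0.3],
  [-0.03,-0.018,-0.01,25,-1,-215,0.1],
  [-0.03,-0.018,-0.01,40,-1,-240,0.0],
  [-0.03,-0.018,-0.01,44,-1,-240,0.0],
])

```text
time_s: 23.15
eef_pos: [0.6736, -0.1178, 0.3216]
eef_rot: [-0.07, -0.702, -0.071, 0.705]
wrist_force: [0.3, 0.7, -0.0]
opening: 0.5
```

```bash
python3 look.py a15 wrist; python3 - <<'E'
from h import *
from bench import ctrl
o=ctrl.get_obs()
print(plan(o,(.673,-.119,.237),.2-np.pi))
im=cv2.imread("pics/a15_wrist.png")[150:290,210:350]
im=np.clip((im/255.)**0.4*255,0,255).astype(np.uint8)
cv2.imwrite("pics/a15z.png",cv2.resize(im,None,fx=4.2,fy=4.2,interpolation=cv2.INTER_CUBIC))
E
```

```text
t 23.15 pos [ 0.6736 -0.1178  0.3216] yawz -2.942 tilt [-0.004  0.001] F [ 0.3  0.7 -0. ] M [0.01 0.02 0.08] op 0.5 q [-0.35  0.37  1.19 -0.    1.58  1.03]
(array([-0.001,  0.004,  0.002]), array([85.2,  1. , -0.4]))
```

View pics/a15z.png

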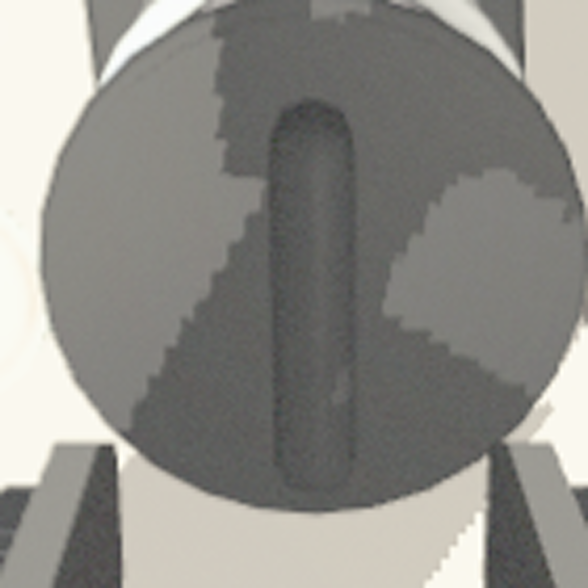

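Emit:
servo_tool([
  [0,0.004,0.002,20,1,0,0],
  [0,0.004,0.002,45,1,0,0],
  [0,0.004,0.002,70,1,0,0],
  [0,0.004,0.002,85,1,0,0],
  [0,0.004,0.002,85,1,0,-1],
  [0,0.004,0.002,85,1,0,-1],
  [0,0.004,0.002,85,1,0,-1],
  [0,0.004,0.002,85,1,0,-1],
])

```text
time_s: 24.2
eef_pos: [0.6729, -0.1194, 0.2384]
eef_rot: [0.071, 0.704, 0.07, -0.703]
wrist_force: [-2.1, -0.5, 1.7]
opening: 0.147
```

Emit:
servo_tool([
  [-0.015,0,0,0,0,0,-1],
  [-0.03,0,0,0,0,0,-1],
  [-0.045,0,0,0,0,0,-1],
  [-0.06,0,0,0,0,0,-1],
  [-0.07,0,0,0,0,0,-1],
  [-0.07,0,0,0,0,0,-1],
  [-0.07,0,0,0,0,0,-1],
  [-0.07,0,0,0,0,0,-1],
])

```text
time_s: 25.2
eef_pos: [0.6731, -0.1193, 0.2384]
eef_rot: [0.095, 0.701, 0.095, -0.7]
wrist_force: [0.7, -0.1, -1.5]
opening: 0.149
```

```bash
python3 -c "
from h import *
from bench import ctrl
o=ctrl.get_obs();st(o)"
```

```text
t 25.2 pos [ 0.6731 -0.1193  0.2384] yawz -2.872 tilt [ 0.002 -0.001] F [ 0.7 -0.1 -1.5] M [ 0.11 -0.1  -0.1 ] op 0.149 q [-0.35  0.41  1.3  -0.    1.43  0.95]
```

Turned back only within the play (0.1 N m, below the collar's 0.3). Release and clear.

Emit:
servo_tool([
  [0,0,0,0,0,0,0],
  [0,0,0,0,0,0,0.3],
  [0,0,0,0,0,0,0.3],
  [0,0,0,-15,0,0,0.3],
  [0,0,0,-45,0,0,0.3],
  [0,0,0,-80,0,0,0.3],
  [0,0,0,-110,0,20,0.3],
  [0,0,0,-130,0,50,0.3],
])

```text
time_s: 26.2
eef_pos: [0.6249, -0.1326, 0.3715]
eef_rot: [0.096, 0.702, 0.094, -0.699]
wrist_force: [0.1, -0.8, 0.7]
opening: 0.651
```

Emit:
servo_tool([
  [0,0,0,0,0,25,0.3],
  [0,0,0,0,0,50,0.3],
  [0,0,0,0,0,75,0.3],
  [0,0,0,0,0,100,0.3],
  [0,0,0,0,0,130,0.3],
  [0,0,0,0,0,160,0.3],
  [0,0,0,0,0,190,0.3],
  [0,0,0,0,0,190,0.3],
])

```text
time_s: 27.2
eef_pos: [0.4409, -0.1838, 0.3725]
eef_rot: [0.096, 0.703, 0.093, -0.699]
wrist_force: [-0.3, 0.3, 0.3]
opening: 0.652
```

```bash
python3 look.py a16 top scene; python3 - <<'E'
from h import *
c=dict(np.load("a16_top.npz"))
im=c["pixels"][110:185,245:320]
im=np.clip((im/255.)**0.4*255,0,255).astype(np.uint8)
cv2.imwrite("pics/a16z.png",cv2.resize(im,None,fx=8,fy=8,interpolation=cv2.INTER_CUBIC))
E
```

```text
t 27.2 pos [ 0.4409 -0.1838  0.3725] yawz -2.873 tilt [ 0.007 -0.004] F [-0.3  0.3  0.3] M [-0.01  0.    0.02] op 0.652 q [-0.64 -0.13  1.65  0.    1.62  0.66]
```

View pics/a16z.png

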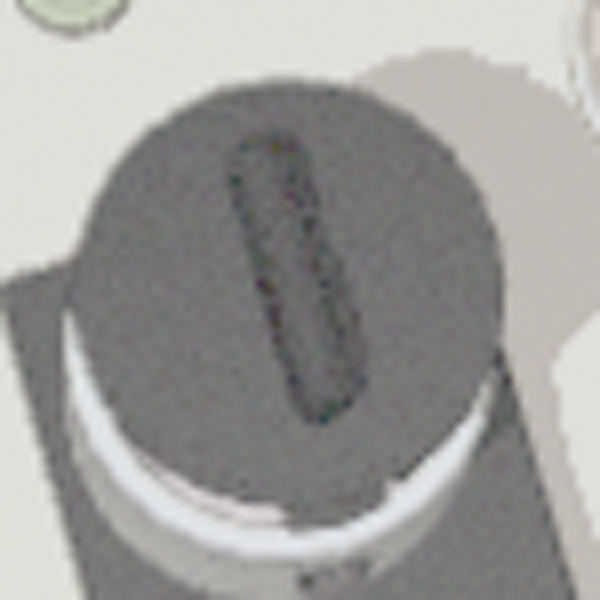

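View pics/a16_scene.png

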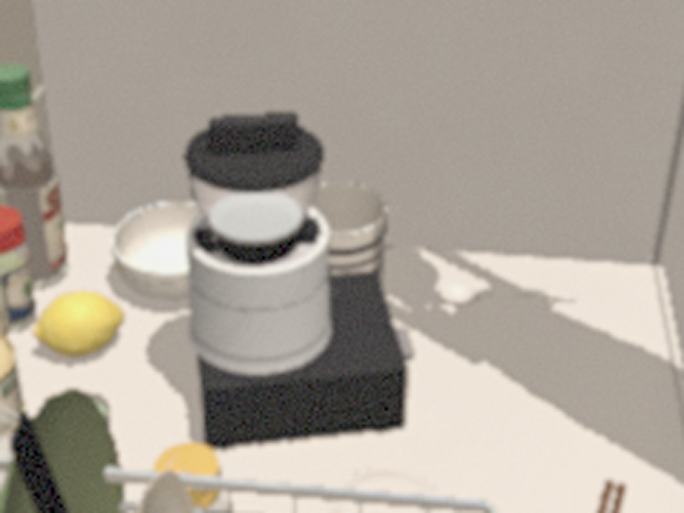

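View pics/a16_top.png

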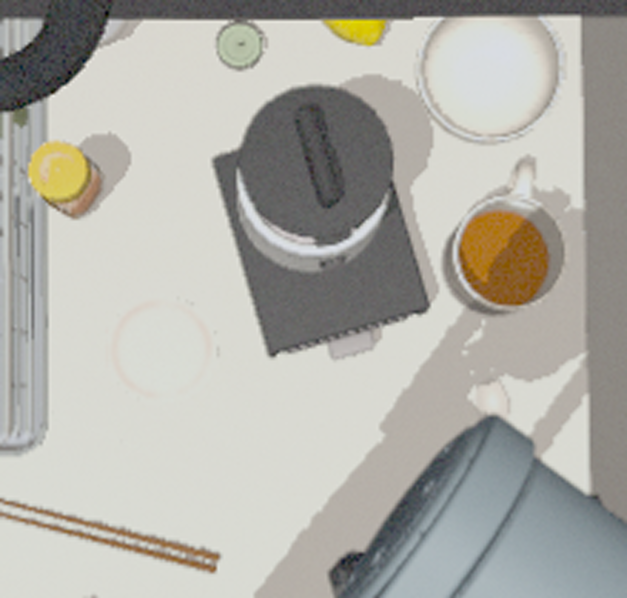

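```bash
python3 - <<'E'
from h import *
a=dict(np.load("a5_scene.npz"))["pixels"];p=dict(np.load("a11_scene.npz"))["pixels"];b=dict(np.load("a16_scene.npz"))["pixels"]
t=lambda I:cv2.cvtColor(I,cv2.COLOR_BGR2GRAY)
# front lid rim + funnel band, without the fin
x0,x1,y0,y1=225,275,187,203
T=cv2.resize(t(a)[y0:y1,x0:x1],None,fx=4,fy=4,interpolation=cv2.INTER_CUBIC)
for n,I in(("pressed",p),("now",b)):
    S=cv2.resize(t(I)[y0-6:y1+14,x0-6:x1+6],None,fx=4,fy=4,interpolation=cv2.INTER_CUBIC)
    r=cv2.matchTemplate(S,T,cv2.TM_CCOEFF_NORMED);_,v,_,l=cv2.minMaxLoc(r);print(n,"down px",l[1]/4-6,"side",l[0]/4-6,v)
c=dict(np.load("a5_scene.npz"))
q=proj(c,[(.672,-.119,.239),(.672,-.119,.231),(.672,-.119,.227)]);print(q)
E
```

```text
pressed down px 5.75 side 0.0 0.9487715363502502
now down px 3.25 side -0.25 0.970050573348999
[[248.90573946 178.85645432]
 [249.00321893 182.23382894]
 [249.0516212  183.90970285]]
```

```bash
python3 -c "
from bench import ctrl
print(ctrl.hand_in())"
```

```text
the job is handed in; nothing more can be done
None
```

The grinder is back together: the hopper is locked down by itself and the grounds bin is fully home. I handed the job in at about 27 s with the arm clear of everything.

- **Bin:** I gripped the ledge, straightened and centred the bin, and pushed it into the bay until it met the back stop at about 8 N. The last measurement put its origin about 42 mm behind the mouth (nominal 40 mm) and within about 1 mm of the bay's middle.
- **Hopper:** I gripped the fin and swept it under about 13 N of downward force. The keys dropped in at an angle of about 0.82 rad, and the tool then went down about 14 mm in all. I turned the hopper clockwise to the stop, where the moment rose to 1.4 N m, and let go.
- **Correction:** after letting go, the fin read 0.07 to 0.12 rad past the grinder's axis, so I turned it back 0.07 rad, which took only about 0.1 N m.
- **Last checks:** the hopper sits 7.7 mm lower than at the start (8 mm expected when locked). By eye the fin lies along the grinder's axis. The mug, jar and spoon show no visible movement.
- **Disagreements:** the top and wrist cameras differed by about 5 mm on the hopper's position and 0.05 rad on the fin's angle at the start. I used values in between, checked against the pose of the gripped bin and fin. I did not measure the final fin angle again after the correction.

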